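# Hold a control card in the bench tester

### The arm

A 6-joint arm with a two-finger parallel gripper is mounted at the origin on the work surface. World frame = base frame: x ahead of the robot, y to its left, z up, the work surface at z = 0. Lengths are in m, angles in rad, forces in N, time in s.
With the tool pointing down it reaches from about 0.35 to 0.85 m from the base axis. Payload 8.1 kg.
Tool frame: the origin (TCP) lies midway between the tips of the shut fingers; the grasp point (between the pads) lies 19 mm behind it; z points along the fingers, x is the direction in which the jaws open and shut, and the axes are right-handed (so a half turn about z gives the same grasp; the last joint's range is limited). The gripper opens to 93 mm and grips with 3 to 60 N. Pads are 15 mm wide; open, the fingers measure 128 mm over their backs; the gripper's body (75 mm by 188 mm) begins 65 mm behind the grasp point.
Start: joints at [1.031, 0.13, 1.488, -0, 1.523, -0.085], TCP at [0.264, 0.539, 0.219] pointing down, gripper open.
Joint ranges: [-2.96, 2.96], [-0.89, 2.26], [0.02, 2.5], [-1.34, 4.48], [0, 2.73], [-2.66, 2.66]. Speed limits (rad/s): [2.39, 2.39, 2.79, 3.14, 3.14, 3.14].

### API

Orientations are given as a unit quaternion [x, y, z, w].
In Python, from rig import bot, camera, ticket gives the robot as it stands.
- The arm moves only by the tool carry_out, never from a script. Its argument "deltas" is a list of rows, each an object of numbers: "rx", "ry", "rz": the turn, a rotation vector about the tool's x, y, z in rad; "tx", "ty", "tz": the shift along the tool's x, y, z in mm; "claw": the closure in counts, from 0 (fully open) to 255 (shut). A call has 1 to 10 rows; each row shifts and turns the commanded pose from where the row before left it, along the tool's axes as they then stand; what a row does not reach is not made up. A row lasts 1/10 s, in which the tool goes at most 50 mm and 8.59 degrees, less where a joint would pass 70% of its speed; a pose out of reach is approached as far as the arm can. A call with a gripper value outside its range is refused whole. The fingers move at their own pace and stop on an object; "force" is the grip in N (left out, the last holds). Time passes only in rows, so rows that do not move let the fingers close. It gives the time, the measured TCP pose, the force and the opening at its end, in the units of the state.
- bot.sense(): the state, without advancing time (a new reading comes with each control period).
- camera(name): name is "side" or "top" or "wrist"; returns a dict with "pixels" (480x640x3 uint8, blue, green, red), "depth" (480x640 float32, m along the optical axis (not along the pixel's ray), 0 where there is no reading), "camera_matrix" (3x3 intrinsics, pixels), "extrinsics" (4x4, takes a point from world to camera coordinates). Camera axes: x right, y up, looking along -z (the intrinsics and any distortion apply to the point x, -y, -z); pixel columns grow to the right and rows downward; lengths in m; the calibration is good to about 2 mm. A picture is of the moment at which its call begins.
- ticket.job_done(): hands the job in, once; it reports no verdict.
The state is a dict: "clock": time; "joint_pos": joint angles; "joint_velocities": joint speeds; "tau": joint torques, N m; "ee_pos": TCP position; "tool_rot": TCP orientation; "force": force on the tool from outside, world axes, zero at the start; "wrist_torque": the same for the moment, N m; "opening": opening from 0.0 (shut) to 1.0 (fully open).
Only numpy, scipy, OpenCV 4.12 (cv2) and the standard library are available. Lean on these libraries where they do the work, as an engineer would, in place of code of your own. Each camera call takes 0.05 s, during which the arm holds its last target.

### The job

Gently lower the tester's open orange cover until it is fully shut on its box, then take the green control card out of the rack and pass it, brass edge down, through the slot in the shut cover. Push it fully home against the spring contact inside, so that the card's shoulders come down on the cover, and finish while still gripping the card and holding it there: the spring lifts it if you let go. Leave the blue card, the rack and everything else on the bench where they are.

Things in the scene. Friction and masses are not known exactly. Their poses are not given: they have to be found in the camera images.
- tester: fixed white box of the card tester, 180 (x) by 160 (y) by 95 mm high, walls 5 mm, open on top under the cover. Origin: centre of its underside, on the table. z up, -x is its front with the dark panel; the cover's hinge is along its rear (+x) top edge. May stand turned by up to 0.3 rad.
- cover (a joint): angle in rad of the orange cover: 0 = shut, lying level on the box (its stop), positive = front edge raised; starts open between 0.55 and 0.9, limit 1.3. A stiff friction hinge: the cover stays where it is left and needs 1 to 2 N at the tongue to go down, about 3 N to go up.
- cover_hinge (a point): point on the hinge axis, in the middle of the cover's rear lower edge: at (90, 0, 95) mm in the tester's frame. The axis runs along y of the tester. Axes turn with the cover: x from its front to the hinge, z its upper face's normal.
- cover_tongue (a point): point on top of the black tongue jutting from the middle of the cover's front edge, 15 mm from its free end: at (-215, 0, 10) mm from the hinge in the cover's axes. The tongue is 30 mm wide (y), 10 mm thick, juts 50 mm beyond the orange plate (180 by 160 by 10 mm) and is free at both sides and below: push it down from above or pinch it across its width.
- slot (a point): centre of the slot's mouth in the cover's upper face, inside a thin black border: at (-90, 0, 10) mm from the hinge in the cover's axes; with the cover shut, 105 mm above the table over the box's centre. The slot goes through the 10 mm plate, 14 mm (x) by 52 mm (y), with a 2 mm chamfer round its mouth. Axes are the cover's.
- contact (a joint): travel in m of the sprung brass contact under the slot inside the box: 0 = up, positive = pushed down, limit 0.009. At 0 its top is 63 mm below the upper face of the shut cover. It takes about 4 N to start it and 8 N at 7 mm. A fully home card pushes it to 0.007.
- rack: fixed grey rack block, 70 (x) by 220 (y) by 45 mm high, with two pockets 110 mm apart along its y, each 15 by 53 mm and 35 mm deep, one card standing in each. Origin: centre of its underside, z up. May stand turned by up to 0.3 rad.
- card_green: green control card, loose, 95 to 160 g, upright in either rack pocket. 12 mm thick (x), 115 mm high. Lower part 50 mm wide (y), 70 mm high, brass strip at the bottom; above it the head, 70 mm wide, 45 mm high: its two shoulders jut 10 mm each side, 70 mm above the bottom. Origin: centre of the bottom edge, z up the card. Fits either way round. In the rack its bottom is 10 mm above the table.
- card_blue: blue card of the same shape in the other pocket; leave alone. Origin: centre of its bottom edge.
- gearmotor: gear motor lying on the bench, about 147 by 36 by 36 mm, long along its x; origin at its underside. Bystander.
- pulley: aluminium belt pulley, 44 mm across, 28 mm high; origin at the centre of its underside. Bystander.
- screwdriver: blue-handled screwdriver lying on the bench behind the tester, about 200 mm long along its x. Bystander.
- bolt_jar: jar, 60 mm across, 75 mm high; origin at the centre of its underside. Bystander.
- pen_pot: grey pot with pens, 72 mm across, 150 mm high with the pens; origin at the centre of its underside. Bystander.
Things that resemble listed ones, but are neither listed nor needed, are in the scene too. There is more than one size of the card_green; the job needs the largest.

How it is judged:
On the way, in this order (a step that is already met when the one before it is completed fails the run):
1. the cover is lowered fully shut while the green card is still in the rack (value of joint cover below 0.03 rad and distance of card_green from where it was at the start of the episode below 0.03 m), for 0.2 s.
2. the green card is lifted out of the rack (height (world z) of card_green above 0.05 m), for 0.1 s.
At the end, for the whole second after the job is handed in: Cover shut (under 0.03 rad); green card upright (0.12 rad) in the slot, within 6 mm of its centre, bottom over 65 mm below the cover's upper face; contact pressed over 4 mm; card still (under 20 mm/s) and between the fingers (grasp point no more than 12 mm above its top), over 2 N (value of joint cover below 0.03 rad and value of joint contact above 0.004 m and z of card_green in the frame of slot below -0.065 m and horizontal distance between card_green and slot below 0.006 m and angle between the z axis of card_green and the z axis of slot, either way round below 0.12 rad and z of the grasp point in the frame of card_green below 0.127 m and contact force between the fingers and card_green above 2 N and linear speed of card_green below 0.02 m/s); the arm keeps its last pose, push and grip.
It fails at once if the cover is slammed: it closes faster than 1 rad/s within 0.2 rad of its stop (value of joint cover below 0.2 rad and velocity of joint cover below -1 rad/s).
It fails at once if the blue card or another bystander is moved more than 30 mm (distance of any of card_blue, gearmotor, pulley, screwdriver, bolt_jar, pen_pot from where it was at the start of the episode above 0.03 m).
It also fails if it takes over 61 s, if anything falls off the work surface, if the arm or the gripper's body presses on something with over 40 N, if the wrist force passes 120 N, or if a joint passes its speed limit or range.

## Working session

There is one attempt and no reset: what is moved stays moved. The work goes in short steps, Python scripts to look and compute and a tool call to move; the robot and the scene stay as the last step left them, time stands still between calls to the robot, and variables do not carry over. Pictures are saved under pics/ and viewed, and the job is handed in when it is done.

Besides the shell and the picture viewer there is one more tool, called after "Call:" by a JSON object that holds its "op" and its "data". carry_out: Moves the arm, as the interface text tells. Its arguments: {"type":"object","properties":{"deltas":{"type":"array"},"force":{"type":"number"}},"required":["deltas"]}

```bash
mkdir -p pics; ls; cat > h.py <<'E'
import numpy as np, cv2
from rig import bot, camera, ticket
from scipy.spatial.transform import Rotation as R
def pts(c):
    d=c['depth'];K=c['camera_matrix'];T=np.linalg.inv(c['extrinsics'])
    v,u=np.mgrid[0:480,0:640]
    P=np.stack([(u-K[0,2])/K[0,0]*d,-(v-K[1,2])/K[1,1]*d,-d,np.ones_like(d)],-1)
    W=P@T.T
    return W[...,:3]
def proj(c,p):
    q=c['extrinsics']@np.append(p,1); K=c['camera_matrix']
    return K[0,0]*q[0]/-q[2]+K[0,2], K[1,1]*q[1]/q[2]+K[1,2]
E
python3 - <<'E'
from h import *
import pickle
D={}
for n in ['side','top','wrist']:
    c=camera(n);D[n]=c;cv2.imwrite(f'pics/{n}0.png',c['pixels'])
    print(n,c['camera_matrix'].tolist(),np.round(c['extrinsics'],3).tolist(),[k for k in c])
pickle.dump(D,open('D0.pkl','wb'))
print(bot.sense())
E
```

```text
pics
side [[473.39055960728314, 0.0, 318.0469494317721], [0.0, 473.39055960728314, 240.7911673312383], [0.0, 0.0, 1.0]] [[0.835, -0.55, -0.008, -0.536], [0.411, 0.613, 0.674, -0.207], [-0.366, -0.566, 0.738, -0.94], [0.0, 0.0, 0.0, 1.0]] ['pixels', 'depth', 'camera_matrix', 'extrinsics']
top [[527.8464485911376, 0.0, 321.99382491065245], [0.0, 527.8464485911376, 239.8501506958962], [0.0, 0.0, 1.0]] [[0.042, -0.999, -0.001, -0.142], [0.978, 0.041, 0.203, -0.569], [-0.203, -0.01, 0.979, -0.948], [0.0, 0.0, 0.0, 1.0]] ['pixels', 'depth', 'camera_matrix', 'extrinsics']
wrist [[425.7844311407882, 0.0, 318.551277622003], [0.0, 425.7844311407882, 234.53175582007682], [0.0, 0.0, 1.0]] [[0.439, 0.899, -0.002, -0.6], [-0.872, 0.425, -0.244, 0.029], [-0.218, 0.108, 0.97, -0.389], [0.0, 0.0, 0.0, 1.0]] ['pixels', 'depth', 'camera_matrix', 'extrinsics']
{'clock': 0.15, 'joint_pos': array([ 1.03057355e+00,  1.30997645e-01,  1.48901684e+00,  1.52670822e-05,
        1.52301831e+00, -8.54390439e-02]), 'joint_velocities': array([ 2.69890984e-04, -1.36208123e-03, -4.45639085e-03, -3.25983535e-04,
       -3.51805838e-05, -5.08678337e-04]), 'tau': array([ 5.46128358e-04, -5.60469496e+01, -4.92338991e+01,  7.68516725e-02,
        3.04919493e-02, -1.04822602e-04]), 'ee_pos': array([0.26332913, 0.5386364 , 0.21782923]), 'tool_rot': array([ 8.48312429e-01,  5.29495519e-01, -6.44621705e-04,  3.20967436e-04]), 'force': array([ 0.12466239,  0.40756208, -0.51109064]), 'wrist_torque': array([ 0.04210521,  0.00193112, -0.00842565]), 'opening': 0.9986566625459378}
```

View pics/side0.png

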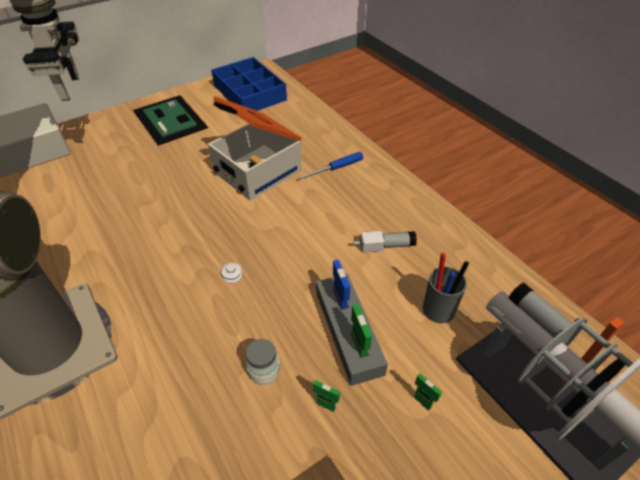

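View pics/top0.png

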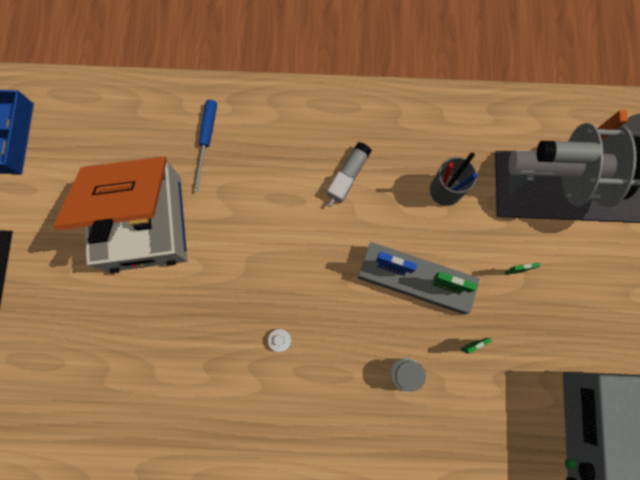

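View pics/wrist0.png

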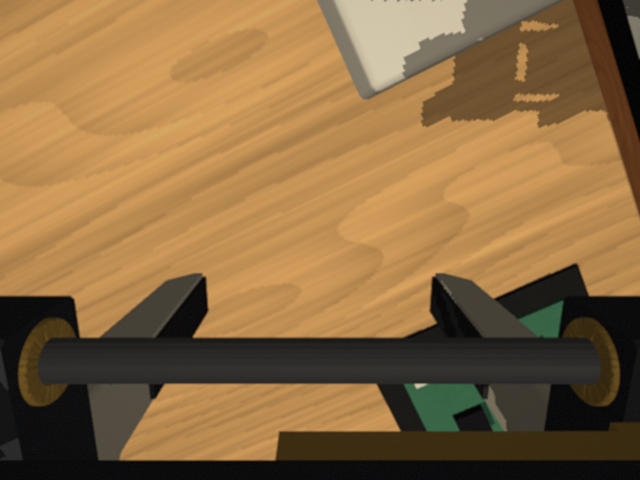

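The green card in the rack shows at side (361,330) and top (456,282). Lookalikes: small green cards at side (325,395) and (428,391) / top (478,345) and (523,268), and a green circuit board at side (170,118). The blue card is at side (342,283) / top (397,262). I choose the rack card and will check it by size in a crop while measuring.

```bash
python3 - <<'E'
from h import *
import pickle
D=pickle.load(open('D0.pkl','rb'))
c=D['top'];W=pts(c);px=c['pixels'];hsv=cv2.cvtColor(px,cv2.COLOR_BGR2HSV)
side=D['side'];Ws=pts(side)
cv2.imwrite('pics/cropA.png',np.hstack([cv2.resize(px[225:325,340:490],None,fx=2.6,fy=2.6),cv2.resize(side['pixels'][250:410,300:450],(244,260))]))
# rack top
for nm,cc,w in(('top',c,W),('side',side,Ws)):
    m=(abs(w[...,2]-0.045)<0.004)&(w[...,0]>0.4)&(w[...,0]<0.65)&(w[...,1]>-0.5)&(w[...,1]<-0.15)
    m=cv2.morphologyEx(m.astype(np.uint8),cv2.MORPH_OPEN,np.ones((3,3)))
    n,l,s,_=cv2.connectedComponentsWithStats(m)
    i=1+np.argmax(s[1:,4]); P=w[l==i]
    print(nm,'rack',len(P),cv2.minAreaRect(P[:,:2].astype(np.float32)*1000),P[:,2].mean())
    h2=cv2.cvtColor(cc['pixels'],cv2.COLOR_BGR2HSV)
    for col,lo,hi in(('green',45,85),('blue',105,130),('orange',5,15)):
        m=cv2.inRange(h2,(lo,120,50 if col!='orange' else 100),(hi,255,255))
        n,l,s,ce=cv2.connectedComponentsWithStats(m)
        for i in range(1,n):
            if s[i,4]>25:
                P=w[l==i];P=P[P[:,2]>-0.1];
                print(nm,col,s[i].tolist(),np.round(np.median(P,0),3),'zmax',np.round(P[:,2].max(),3))
                if col=='green': 
                    T=P[P[:,2]>P[:,2].max()-0.006]; print('   toprect',len(T),cv2.minAreaRect(T[:,:2].astype(np.float32)*1000))
                    b=cv2.minAreaRect(P[:,:2].astype(np.float32)*1000);print('   all',b)
E
```

```text
top rack 2881 ((515.0053100585938, -304.9090881347656), (219.8065643310547, 71.10719299316406), 73.46882629394531) 0.044821615137444516
top green [533, 263, 7, 5, 28] [ 0.54  -0.516  0.078] zmax 0.082
   toprect 24 ((540.8677368164062, -515.6806640625), (11.341547012329102, 6.002809524536133), 89.8388671875)
   all ((540.5431518554688, -515.6688842773438), (6.457418918609619, 11.682991027832031), 7.603726387023926)
top green [512, 265, 12, 6, 49] [ 0.534 -0.485  0.077] zmax 0.082
   toprect 27 ((534.86376953125, -481.86517333984375), (6.3583245277404785, 15.961923599243164), 12.3676118850708)
   all ((535.7352905273438, -487.6929016113281), (6.811387062072754, 27.82394027709961), 8.840065956115723)
top green [435, 272, 17, 12, 113] [ 0.504 -0.335  0.124] zmax 0.129
   toprect 70 ((505.0612487792969, -335.8758544921875), (23.458919525146484, 10.928418159484863), 74.58747863769531)
   all ((504.53515625, -338.1080627441406), (29.77867889404297, 11.58661937713623), 72.38473510742188)
top green [462, 281, 15, 10, 96] [ 0.491 -0.38   0.124] zmax 0.129
   toprect 64 ((491.76812744140625, -
[... 19979 characters left out ...]
   ] zmax 0.829
side orange [468, 456, 10, 11, 32] [ 0.54  -0.622  0.   ] zmax 0.004
side orange [257, 459, 16, 21, 92] [ 0.246 -0.442  0.   ] zmax 0.829
side orange [478, 458, 13, 11, 33] [ 0.553 -0.635  0.   ] zmax 0.003
side orange [618, 458, 22, 22, 185] [ 0.744 -0.776  0.   ] zmax 0.829
side orange [114, 461, 10, 18, 49] [ 0.042 -0.308  0.   ] zmax 0.005
side orange [126, 461, 8, 19, 58] [ 0.059 -0.322  0.   ] zmax 0.003
side orange [360, 467, 12, 13, 47] [ 0.38  -0.539  0.001] zmax 0.003
side orange [483, 469, 13, 11, 40] [ 0.545 -0.65   0.001] zmax 0.004
side orange [45, 475, 11, 5, 31] [-0.053 -0.257  0.001] zmax 0.003
side orange [58, 474, 9, 6, 32] [-0.037 -0.269  0.001] zmax 0.004
```

View pics/cropA.png

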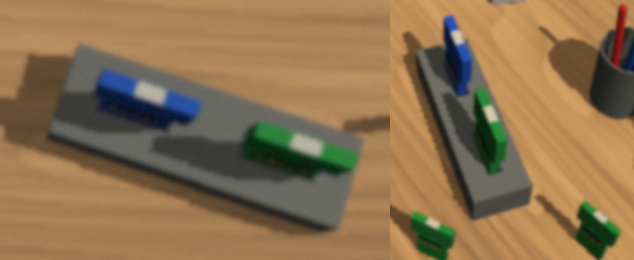

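The crop shows the full-size green card in the rack's right pocket (zmax 0.125–0.129 against 0.08 for the small ones). Next I measure the tester and cover.

```bash
python3 - <<'E'
from h import *
import pickle
D=pickle.load(open('D0.pkl','rb'))
for nm in('top','side'):
    c=D[nm];w=pts(c);h2=cv2.cvtColor(c['pixels'],cv2.COLOR_BGR2HSV)
    m=cv2.inRange(h2,(3,150,70),(14,255,255))>0
    m&=(w[...,2]>0.085)&(w[...,2]<0.35)&(w[...,0]<0.8)&(w[...,1]>0.05)&(w[...,1]<0.5)
    P=w[m];  u,s,v=np.linalg.svd(P-P.mean(0)); n=v[2]*np.sign(v[2][2])
    # robust refit
    for _ in range(5):
        r=(P-P.mean(0))@n; k=abs(r-np.median(r))<0.003; P=P[k]; v=np.linalg.svd(P-P.mean(0))[2]; n=v[2]*np.sign(v[2][2])
    print(nm,'cover n',np.round(n,4),'ang',np.arccos(n[2]),'yaw',np.arctan2(-n[1],-n[0]), np.round(P.mean(0),4),len(P))
    # box rim / walls
    m=(abs(w[...,2]-0.095)<0.003)&(w[...,0]>0.45)&(w[...,0]<0.75)&(w[...,1]>0.1)&(w[...,1]<0.4)&(h2[...,1]<90)
    Q=w[m]; print('rim',len(Q),cv2.minAreaRect(Q[:,:2].astype(np.float32)*1000) if len(Q)>5 else 0, np.round(Q.min(0),3),np.round(Q.max(0),3))
    np.save(f'rim_{nm}.npy',Q)
    # plane-frame rect of the cover
    e1=np.cross([0,0,1],n);e1/=np.linalg.norm(e1);e2=np.cross(n,e1)
    q=np.stack([P@e1,P@e2],1).astype(np.float32)*1000
    b=cv2.minAreaRect(q);print('cover rect',b)
    ctr=P.mean(0); C=(b[0][0]/1000)*e1+(b[0][1]/1000)*e2+(ctr@n)*n
    print('plate centre (upper)',C,'e1',e1)
c=D['top'];cv2.imwrite('pics/cropT.png',cv2.resize(c['pixels'][140:290,40:220],None,fx=4,fy=4,interpolation=cv2.INTER_CUBIC))
E
```

```text
top cover n [0.611  0.1101 0.784 ] ang 0.6697679646941269 yaw -2.9633554673716787 [0.6247 0.2483 0.1647] 5095
rim 592 ((603.2700805664062, 245.0585479736328), (174.2020263671875, 161.53326416015625), 10.403050422668457) [0.504 0.152 0.092] [0.703 0.319 0.098]
cover rect ((134.30252075195312, -418.6515197753906), (161.93472290039062, 194.0392303466797), 0.044860754162073135)
plate centre (upper) [0.62797723 0.24959385 0.16197319] e1 [-0.17729496  0.98415776  0.        ]
side cover n [0.6098 0.1053 0.7855] ang 0.6672547804677853 yaw -2.970602727700677 [0.62   0.2346 0.1695] 697
rim 328 ((603.7500610351562, 243.2541046142578), (180.54623413085938, 164.73988342285156), 10.122079849243164) [0.504 0.149 0.092] [0.706 0.326 0.098]
cover rect ((136.72381591796875, -398.88934326171875), (230.30850219726562, 167.75732421875), 89.82142639160156)
plate centre (upper) [0.61231169 0.24447878 0.17413344] e1 [-0.17015792  0.98541681  0.        ]
```

View pics/cropT.png

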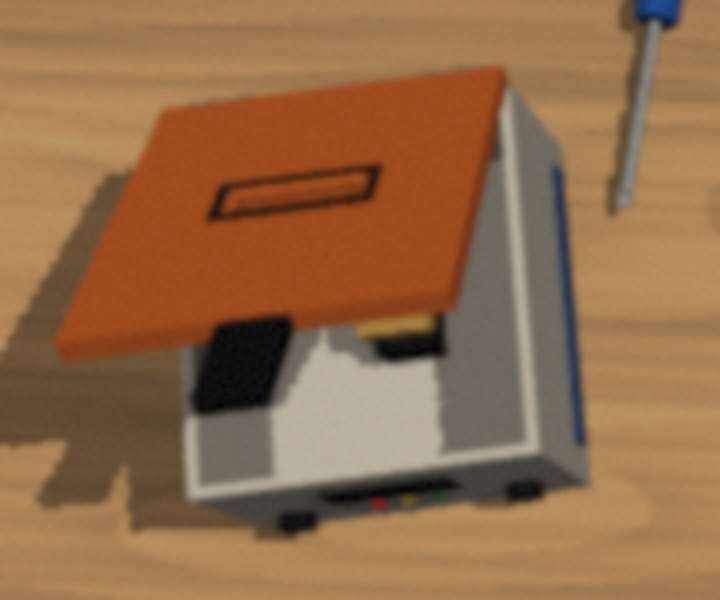

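Call:
{"op": "carry_out", "data": {"deltas": [{"tz":-15,"rz":0.117,"claw":255},{"tz":-15,"rz":0.117,"claw":255},{"tz":-15,"rz":0.117,"claw":255},{"tz":-15,"rz":0.117,"claw":255},{"rz":0.117,"claw":255},{"rz":0.117,"claw":255},{"rz":0.117,"claw":255},{"rz":0.12,"claw":255},{"claw":255}], "force": 20}}

```text
invalid input
```

```bash
cat >> h.py <<'E'
def to(p,yaw=None,s=None):
    """tool-axis delta mm (and rz) to reach world p"""
    s=s or bot.sense(); r=R.from_quat(s['tool_rot'])
    d=r.inv().apply(np.array(p)-s['ee_pos'])*1000
    x=r.as_matrix()[:,0]; a=np.arctan2(x[1],x[0])
    z=r.as_matrix()[:,2]
    print('t',round(s['clock'],2),'ee',np.round(s['ee_pos'],4),'yaw',round(a,4),'z',np.round(z,4),'F',np.round(s['force'],1),'open',round(s['opening'],3),'delta mm',np.round(d,1), 'rz',None if yaw is None else round(a-yaw,4))
E
python3 -c "
from h import *
to([.532,.2306,.276],.178)"
```

```text
t 0.15 ee [0.2633 0.5386 0.2178] yaw 1.116 z [-8.0e-04 -1.2e-03 -1.0e+00] F [ 0.1  0.4 -0.5] open 0.999 delta mm [-158.8  376.7  -58. ] rz 0.938
```

Call:
{"op": "carry_out", "data": {"deltas": [{"rx":0,"ry":0,"rz":0.117,"tx":0,"ty":0,"tz":-15,"claw":255},{"rx":0,"ry":0,"rz":0.117,"tx":0,"ty":0,"tz":-15,"claw":255},{"rx":0,"ry":0,"rz":0.117,"tx":0,"ty":0,"tz":-15,"claw":255},{"rx":0,"ry":0,"rz":0.117,"tx":0,"ty":0,"tz":-15,"claw":255},{"rx":0,"ry":0,"rz":0.117,"tx":0,"ty":0,"tz":0,"claw":255},{"rx":0,"ry":0,"rz":0.117,"tx":0,"ty":0,"tz":0,"claw":255},{"rx":0,"ry":0,"rz":0.117,"tx":0,"ty":0,"tz":0,"claw":255},{"rx":0,"ry":0,"rz":0.119,"tx":0,"ty":0,"tz":0,"claw":255}], "force": 20}}

```text
clock: 0.95
ee_pos: [0.2635, 0.5389, 0.2782]
tool_rot: [0.996, 0.086, -0.0, 0.0]
force: [0.8, -0.6, 0.1]
opening: 0.362
```

```bash
python3 -c "
from h import *
to([.532,.2306,.276],.178)"
```

```text
t 0.95 ee [0.2635 0.5389 0.2782] yaw 0.1732 z [-3.e-04 -6.e-04 -1.e+00] F [ 0.8 -0.6  0.1] open 0.362 delta mm [211.4 349.9   2.3] rz -0.0048
```

Call:
{"op": "carry_out", "data": {"deltas": [{"rx":0,"ry":0,"rz":-0.005,"tx":21,"ty":35,"tz":0,"claw":255},{"rx":0,"ry":0,"rz":0,"tx":21,"ty":35,"tz":0,"claw":255},{"rx":0,"ry":0,"rz":0,"tx":21,"ty":35,"tz":0,"claw":255},{"rx":0,"ry":0,"rz":0,"tx":21,"ty":35,"tz":0,"claw":255},{"rx":0,"ry":0,"rz":0,"tx":21,"ty":35,"tz":0,"claw":255},{"rx":0,"ry":0,"rz":0,"tx":21,"ty":35,"tz":0,"claw":255},{"rx":0,"ry":0,"rz":0,"tx":21,"ty":35,"tz":0,"claw":255},{"rx":0,"ry":0,"rz":0,"tx":21,"ty":35,"tz":0,"claw":255},{"rx":0,"ry":0,"rz":0,"tx":21,"ty":35,"tz":0,"claw":255},{"rx":0,"ry":0,"rz":0,"tx":21,"ty":35,"tz":0,"claw":255}]}}

```text
clock: 1.95
ee_pos: [0.5343, 0.2315, 0.2783]
tool_rot: [0.996, 0.091, -0.0, 0.0]
force: [0.2, 0.4, -0.1]
opening: 0.007
```

```bash
python3 - <<'E'
from h import *
to([.532,.2306,.236],.178)
for n in ['side','top']:
    c=camera(n);px=c['pixels'].copy()
    u,v=proj(c,bot.sense()['ee_pos']);print(n,u,v)
    cv2.imwrite(f'pics/{n}1.png',px)
    u,v=int(u),int(v)
    cv2.imwrite(f'pics/{n}1c.png',cv2.resize(px[max(0,v-70):v+80,max(0,u-80):u+120],None,fx=3,fy=3))
E
```

```text
t 1.95 ee [0.5343 0.2315 0.2783] yaw 0.183 z [-5.e-04 -1.e-04 -1.e+00] F [ 0.2  0.4 -0.1] open 0.007 delta mm [-2.4  0.4 42.3] rz 0.005
side 222.4377971232155 88.65633937748783
top 88.18932628502813 225.89587188320036
```

View pics/side1c.png

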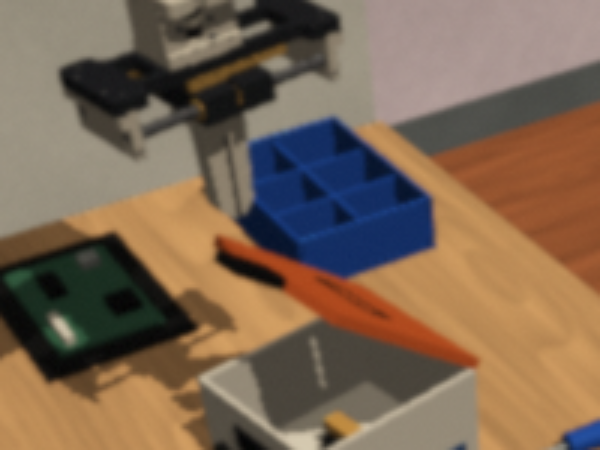

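View pics/top1c.png

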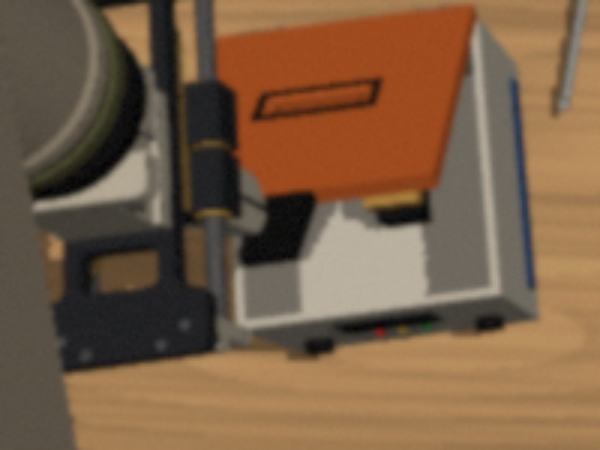

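```bash
python3 - <<'E'
from h import *
import pickle
D=pickle.load(open('D0.pkl','rb'))
for n in('top','side'):
    print(n,proj(D[n],[.532,.2306,.236]),proj(D[n],[.6285,.248,.1586]))
c=D['top'];w=pts(c);g=c['pixels'].max(2)
m=(g<60)&(w[...,2]>0.19)&(w[...,2]<.3)&(w[...,0]<.65)&(w[...,1]<.4)&(w[...,1]>.1)
P=w[m];print(len(P),np.median(P,0),P.min(0),P.max(0), np.argwhere(m).mean(0))
# slot border
m=(g<70)&(w[...,2]>0.12)&(w[...,2]<.2)&(w[...,0]>.58)&(w[...,0]<.68)&(w[...,1]<.32)&(w[...,1]>.18)
m[:,:80]=0
n,l,s,ce=cv2.connectedComponentsWithStats(m.astype(np.uint8)); i=1+s[1:,4].argmax();print(s[i],ce[i],w[l==i].mean(0))
E
```

```text
top (np.float64(98.37222282736539), np.float64(234.40364997982937)) (np.float64(113.97130309396388), np.float64(189.55364383523576))
side (np.float64(222.3035324462104), np.float64(105.18274411368293)) (np.float64(258.91459637420934), np.float64(117.54122224154337))
447 [0.53760738 0.22980816 0.23423286] [0.51712834 0.21500575 0.21210958] [0.56209546 0.24892665 0.2472234 ] [231.04697987  99.76510067]
[127 182   8   8  17] [131.47058824 186.05882353] [0.63543241 0.21719781 0.1610362 ]
```

Call:
{"op": "carry_out", "data": {"deltas": [{"rx":0,"ry":0,"rz":0.005,"tx":-2,"ty":0,"tz":8,"claw":255},{"rx":0,"ry":0,"rz":0,"tx":0,"ty":0,"tz":8,"claw":255},{"rx":0,"ry":0,"rz":0,"tx":0,"ty":0,"tz":6,"claw":255},{"rx":0,"ry":0,"rz":0,"tx":0,"ty":0,"tz":6,"claw":255},{"rx":0,"ry":0,"rz":0,"tx":0,"ty":0,"tz":5,"claw":255},{"rx":0,"ry":0,"rz":0,"tx":0,"ty":0,"tz":5,"claw":255},{"rx":0,"ry":0,"rz":0,"tx":0,"ty":0,"tz":4,"claw":255}]}}

```text
clock: 2.75
ee_pos: [0.5316, 0.2329, 0.2365]
tool_rot: [0.996, 0.089, 0.0, -0.0]
force: [-1.0, 0.6, 0.6]
opening: 0.008
```

```bash
python3 - <<'E'
from h import *
to([.532,.2306,.236],.178)
a=np.r_[.668:.3:-0.037,.3:-.001:-0.03]
h=-(215*np.cos(a)-10*np.sin(a));z=95+215*np.sin(a)+10*np.cos(a)
print(np.round(np.c_[a,h,z],1).tolist()); print(np.round(np.diff(h),1).tolist(),np.round(-np.diff(z),1).tolist())
E
```

```text
t 2.75 ee [0.5316 0.2329 0.2365] yaw 0.1784 z [ 5.e-04  1.e-04 -1.e+00] F [-1.   0.6  0.6] open 0.008 delta mm [-0.   2.3  0.5] rz 0.0004
[[0.7, -162.6, 236.0], [0.6, -167.7, 229.9], [0.6, -172.6, 223.6], [0.6, -177.2, 217.1], [0.5, -181.6, 210.5], [0.5, -185.8, 203.7], [0.4, -189.7, 196.8], [0.4, -193.3, 189.7], [0.4, -196.7, 182.5], [0.3, -199.8, 175.1], [0.3, -202.4, 168.1], [0.3, -204.5, 162.0], [0.2, -206.5, 155.8], [0.2, -208.2, 149.6], [0.2, -209.7, 143.3], [0.2, -211.1, 137.0], [0.1, -212.3, 130.7], [0.1, -213.2, 124.3], [0.1, -214.0, 117.9], [0.0, -214.6, 111.4], [0.0, -215.0, 105.0]]
[-5.1, -4.9, -4.6, -4.4, -4.1, -3.9, -3.6, -3.4, -3.1, -2.7, -2.1, -1.9, -1.7, -1.5, -1.4, -1.2, -1.0, -0.8, -0.6, -0.4] [6.1, 6.3, 6.5, 6.6, 6.8, 6.9, 7.1, 7.2, 7.3, 7.0, 6.1, 6.2, 6.2, 6.3, 6.3, 6.4, 6.4, 6.4, 6.4, 6.4]
```

Call:
{"op": "carry_out", "data": {"deltas": [{"rx":0,"ry":0,"rz":0,"tx":-5,"ty":0,"tz":6,"claw":255},{"rx":0,"ry":0,"rz":0,"tx":-5,"ty":0,"tz":6.5,"claw":255},{"rx":0,"ry":0,"rz":0,"tx":-4.5,"ty":0,"tz":6.5,"claw":255},{"rx":0,"ry":0,"rz":0,"tx":-4.5,"ty":0,"tz":6.5,"claw":255},{"rx":0,"ry":0,"rz":0,"tx":-4,"ty":0,"tz":7,"claw":255}]}}

```text
clock: 3.25
ee_pos: [0.5085, 0.2283, 0.2036]
tool_rot: [0.996, 0.089, -0.0, 0.0]
force: [1.1, 1.0, 1.3]
opening: 0.004
```

```bash
python3 - <<'E'
from h import *
to([.532,.2306,.236],.178)
c=camera('side');px=c['pixels']
cv2.imwrite('pics/side2.png',cv2.resize(px[40:200,140:340],None,fx=3,fy=3))
E
```

```text
t 3.25 ee [0.5085 0.2283 0.2036] yaw 0.1779 z [-1.e-04 -1.e-04 -1.e+00] F [1.1 1.  1.3] open 0.004 delta mm [ 23.5   1.9 -32.4] rz -0.0001
```

View pics/side2.png

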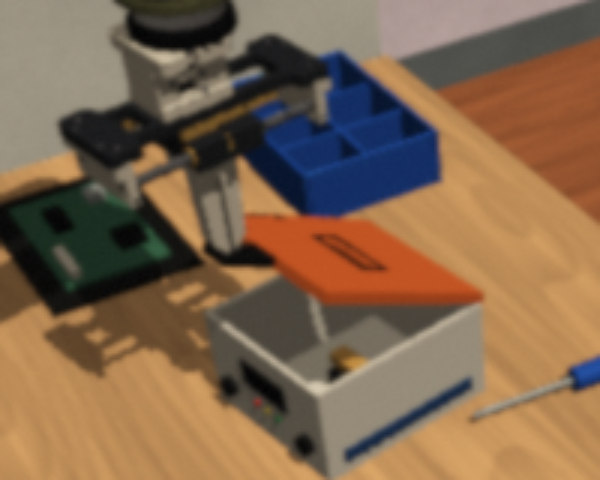

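The cover is following: the fingertips stand on the tongue at crop (225,245). I continue along the arc, slowing down.

Call:
{"op": "carry_out", "data": {"deltas": [{"rx":0,"ry":0,"rz":0,"tx":-4,"ty":0.5,"tz":7,"claw":255},{"rx":0,"ry":0,"rz":0,"tx":-3.5,"ty":0.5,"tz":7,"claw":255},{"rx":0,"ry":0,"rz":0,"tx":-3.5,"ty":0.5,"tz":7,"claw":255},{"rx":0,"ry":0,"rz":0,"tx":-3,"ty":0.5,"tz":7,"claw":255},{"rx":0,"ry":0,"rz":0,"tx":-2.5,"ty":0,"tz":7,"claw":255},{"rx":0,"ry":0,"rz":0,"tx":-2,"ty":0,"tz":6,"claw":255},{"rx":0,"ry":0,"rz":0,"tx":-2,"ty":0,"tz":6,"claw":255},{"rx":0,"ry":0,"rz":0,"tx":-1.5,"ty":0,"tz":6,"claw":255},{"rx":0,"ry":0,"rz":0,"tx":-1.5,"ty":0,"tz":6,"claw":255},{"rx":0,"ry":0,"rz":0,"tx":-1.5,"ty":0,"tz":6,"claw":255}]}}

```text
clock: 4.3
ee_pos: [0.4847, 0.2221, 0.1387]
tool_rot: [0.996, 0.089, 0.0, 0.0]
force: [-0.8, 0.7, 0.7]
opening: 0.003
```

Call:
{"op": "carry_out", "data": {"deltas": [{"rx":0,"ry":0,"rz":0,"tx":-1,"ty":0,"tz":6,"claw":255},{"rx":0,"ry":0,"rz":0,"tx":-1,"ty":0,"tz":6,"claw":255},{"rx":0,"ry":0,"rz":0,"tx":-1,"ty":0,"tz":6,"claw":255},{"rx":0,"ry":0,"rz":0,"tx":-0.5,"ty":0,"tz":5,"claw":255},{"rx":0,"ry":0,"rz":0,"tx":-0.5,"ty":0,"tz":5,"claw":255}]}}

```text
clock: 4.8
ee_pos: [0.4809, 0.2214, 0.1108]
tool_rot: [0.996, 0.089, 0.0, -0.0]
force: [0.7, -0.0, 1.1]
opening: 0.007
```

Call:
{"op": "carry_out", "data": {"deltas": [{"rx":0,"ry":0,"rz":0,"tx":0,"ty":0,"tz":3,"claw":255},{"rx":0,"ry":0,"rz":0,"tx":0,"ty":0,"tz":2,"claw":255},{"rx":0,"ry":0,"rz":0,"tx":0,"ty":0,"tz":1,"claw":255},{"rx":0,"ry":0,"rz":0,"tx":0,"ty":0,"tz":1,"claw":255},{"rx":0,"ry":0,"rz":0,"tx":0,"ty":0,"tz":0,"claw":255}]}}

```text
clock: 5.3
ee_pos: [0.4805, 0.2213, 0.1052]
tool_rot: [0.996, 0.089, -0.0, 0.0]
force: [-6.5, -2.8, 10.4]
opening: 0.003
```

```bash
python3 - <<'E'
from h import *
to([.4804,.2213,.105],.178)
for n in('side','top'):
    c=camera(n);w=pts(c);h2=cv2.cvtColor(c['pixels'],cv2.COLOR_BGR2HSV)
    m=cv2.inRange(h2,(3,150,70),(14,255,255))>0
    m&=(w[...,2]>0.085)&(w[...,2]<0.35)&(w[...,0]<0.8)&(w[...,1]>0.05)&(w[...,1]<0.5)
    P=w[m]
    for _ in range(5):
        v=np.linalg.svd(P-P.mean(0))[2]; nn=v[2]*np.sign(v[2][2]); r=(P-P.mean(0))@nn; P=P[abs(r-np.median(r))<.003]
    print(n,np.arccos(nn[2]),nn,P[:,2].mean(),len(P))
E
```

```text
t 5.3 ee [0.4805 0.2213 0.1052] yaw 0.1781 z [-6.e-04 -3.e-04 -1.e+00] F [-6.5 -2.8 10.4] open 0.003 delta mm [-0.1  0.   0.2] rz 0.0001
side 0.002733040724497433 [ 6.71807518e-04 -2.64918245e-03  9.99996265e-01] 0.10542437933541526 2376
top 0.037738241298247745 [ 0.03659035 -0.00920029  0.999288  ] 0.10469357234180147 2892
```

The cover is shut: 10.4 N at z = 0.1052, and the side-view plane tilt is 0.003 rad. The top view's 0.038 rad disagrees, so I will recheck it with the gripper away.

Call:
{"op": "carry_out", "data": {"deltas": [{"rx":0,"ry":0,"rz":0,"tx":0,"ty":0,"tz":-15,"claw":255},{"rx":0,"ry":0,"rz":0,"tx":0,"ty":0,"tz":-35,"claw":255},{"rx":0,"ry":0,"rz":0,"tx":0,"ty":0,"tz":-40,"claw":0},{"rx":0,"ry":0,"rz":0,"tx":0,"ty":0,"tz":-40,"claw":0},{"rx":0,"ry":0,"rz":0,"tx":0,"ty":0,"tz":-20,"claw":0},{"rx":0,"ry":0,"rz":0,"tx":0,"ty":0,"tz":0,"claw":0}]}}

```text
clock: 6.0
ee_pos: [0.4829, 0.2222, 0.2595]
tool_rot: [0.996, 0.089, 0.004, -0.001]
force: [-0.2, -0.7, -0.3]
opening: 0.301
```

```bash
python3 - <<'E'
from h import *
to([.4804,.2213,.105],.178)
c=camera('wrist');cv2.imwrite('pics/w3.png',c['pixels'])
s=bot.sense();r=R.from_quat(s['tool_rot']).as_matrix();T=np.linalg.inv(c['extrinsics'])
print('cam in tool',r.T@(T[:3,3]-s['ee_pos']),'axes',np.round(r.T@T[:3,:3],3).tolist(), 'slot px',proj(c,[.6035,.2435,.105]))
E
```

```text
t 6.0 ee [0.4829 0.2222 0.2595] yaw 0.178 z [ 0.0078  0.0027 -1.    ] F [-0.2 -0.7 -0.3] open 0.301 delta mm [ -3.9   0.6 154.5] rz -0.0
cam in tool [ 0.00096773 -0.0673488  -0.16878553] axes [[1.0, 0.0, -0.004], [-0.001, -0.97, -0.243], [-0.004, 0.243, -0.97]] slot px (np.float64(474.91755589868114), np.float64(218.36307499520962))
```

View pics/w3.png

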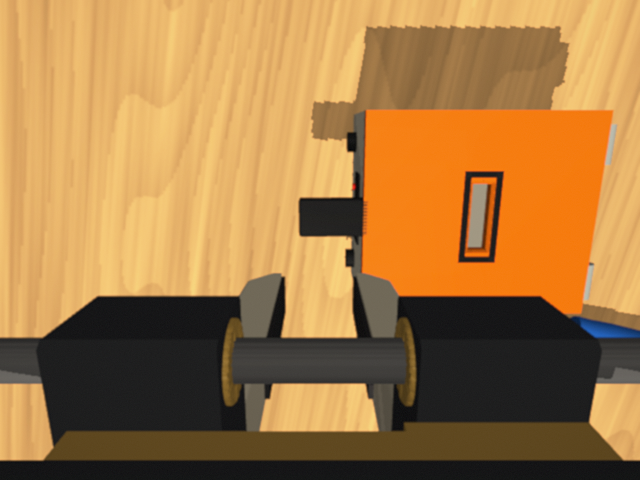

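The wrist view shows the shut cover with the slot border at about (481,217) and the tongue at (331,217). I measure both on the plane z = 0.105.

```bash
cat >> h.py <<'E'
def ray(c,uv,z):
    K=c['camera_matrix'];T=np.linalg.inv(c['extrinsics']);uv=np.atleast_2d(uv).astype(float)
    d=np.stack([(uv[:,0]-K[0,2])/K[0,0],-(uv[:,1]-K[1,2])/K[1,1],-np.ones(len(uv))],1)@T[:3,:3].T
    o=T[:3,3]; return o+d*((z-o[2])/d[:,2])[:,None]
def slot(c,guess=(.6035,.2435),z=.105):
    u,v=proj(c,[*guess,z]); g=c['pixels'].max(2); h2=cv2.cvtColor(c['pixels'],cv2.COLOR_BGR2HSV)
    org=(h2[...,2]>90)&(h2[...,1]>150)&(h2[...,0]<18)
    m=(g<70).astype(np.uint8); n,l,s,ce=cv2.connectedComponentsWithStats(m)
    best=min((i for i in range(1,n) if s[i,4]>60),key=lambda i:np.hypot(ce[i][0]-u,ce[i][1]-v))
    cs,_=cv2.findContours((l==best).astype(np.uint8),cv2.RETR_CCOMP,cv2.CHAIN_APPROX_NONE)
    out=[]
    for k in cs:
        if len(k)<20: continue
        P=ray(c,k[:,0,:],z)[:,:2]*1000
        b=cv2.minAreaRect(P.astype(np.float32)); print('  rect',[np.round(x,2) for x in b],len(k)); out.append(b)
    return out
E
python3 - <<'E'
from h import *
for n in('wrist','top','side'):
    c=camera(n);print(n);slot(c)
    w=pts(c);h2=cv2.cvtColor(c['pixels'],cv2.COLOR_BGR2HSV)
    m=cv2.inRange(h2,(3,150,70),(14,255,255))>0
    m&=(w[...,2]>0.085)&(w[...,2]<0.35)&(w[...,0]<0.8)&(w[...,1]>0.05)&(w[...,1]<0.5)
    P=w[m]
    for _ in range(5):
        v=np.linalg.svd(P-P.mean(0))[2]; nn=v[2]*np.sign(v[2][2]); r=(P-P.mean(0))@nn; P=P[abs(r-np.median(r))<.003]
    print('  plane',np.arccos(nn[2]),P[:,2].mean(),cv2.minAreaRect(P[P[:,2]>.1][:,:2].astype(np.float32)*1000))
E
```

```text
wrist
  rect [array([607.21, 244.75]), array([27.26, 70.11]), np.float64(10.32)] 247
  rect [array([607.26, 244.5 ]), array([22.28, 64.65]), np.float64(10.16)] 214Traceback (most recent call last):
  File "<stdin>", line 9, in <module>
    u, s, vh = gufunc(a, signature=signature)
               ~~~~~~^^^^^^^^^^^^^^^^^^^^^^^^
numpy._core._exceptions._ArrayMemoryError: Unable to allocate 13.2 GiB for an array with shape (42169, 42169) and data type float64
```

```bash
python3 - <<'E'
from h import *
for n in('wrist','top','side'):
    c=camera(n);print(n);
    try: slot(c)
    except Exception as e: print(e)
    w=pts(c);h2=cv2.cvtColor(c['pixels'],cv2.COLOR_BGR2HSV)
    m=cv2.inRange(h2,(3,150,70),(14,255,255))>0
    m&=(w[...,2]>0.1)&(w[...,2]<0.12)&(w[...,0]<0.8)&(w[...,1]>0.05)&(w[...,1]<0.5)
    P=w[m];
    for _ in range(5):
        v=np.linalg.svd(P-P.mean(0),full_matrices=False)[2]; nn=v[2]*np.sign(v[2][2]); r=(P-P.mean(0))@nn; P=P[abs(r-np.median(r))<.003]
    print('  plane',np.arccos(nn[2]),P[:,2].mean(),cv2.minAreaRect(P[:,:2].astype(np.float32)*1000))
    cs,_=cv2.findContours(m.astype(np.uint8),cv2.RETR_EXTERNAL,cv2.CHAIN_APPROX_NONE);k=max(cs,key=cv2.contourArea)
    print('  raycast plate',cv2.minAreaRect(ray(c,k[:,0],.105)[:,:2].astype(np.float32)*1000))
    if n!='wrist': cv2.imwrite(f'pics/{n}4.png',cv2.resize(c['pixels'][60:300,20:340],None,fx=2.5,fy=2.5))
to([.6,.24,.105])
E
```

```text
wrist
  rect [array([607.16, 245.03]), array([27.3 , 69.54]), np.float64(10.29)] 249
  rect [array([607.15, 244.78]), array([22.12, 64.13]), np.float64(10.22)] 217
  plane 0.0002022028652765948 0.10484280983790589 ((606.725830078125, 245.73733520507812), (181.7593231201172, 157.63134765625), 10.114882469177246)
  raycast plate ((606.4439086914062, 245.32098388671875), (180.75924682617188, 157.81893920898438), 10.2440824508667)
top
  rect [array([494.77, 207.62]), array([ 48.63, 138.44]), np.float64(8.24)] 204
  plane 0.0007134985830619183 0.10477572424512362 ((606.1038818359375, 245.52845764160156), (182.67555236816406, 161.6158447265625), 10.042996406555176)
  raycast plate ((605.985595703125, 244.2339630126953), (182.20077514648438, 161.14431762695312), 10.546037673950195)
side
  rect [array([490.15, 183.99]), array([ 51.05, 116.02]), np.float64(1.33)] 85
  plane 0.0013824522688632528 0.10545518864293342 ((603.9293212890625, 243.1892547607422), (185.5423126220703, 164.5088653564453), 10.776533126831055)
  raycast plate ((604.7167358398438, 240.49496459960938), (185.51177978515625, 168.135986328125), 10.978174209594727)
t 6.25 ee [0.4799 0.2211 0.2522] yaw 0.178 z [-0.0029 -0.001  -1.    ] F [-0.6  0.3 -0.8] open 0.512 delta mm [122.    2.6 146.9] rz None
```

View pics/top4.png

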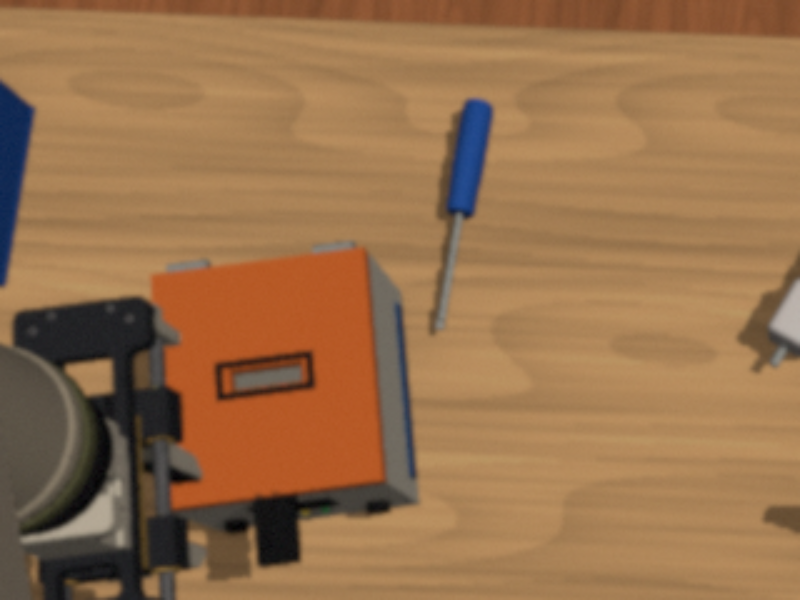

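Cover shut confirmed (0.0002–0.0014 rad in all three views). Slot centre is about (606.5, 244.9) mm, yaw 0.178. Next I move over the rack.

Call:
{"op": "carry_out", "data": {"deltas": [{"rx":0,"ry":0,"rz":0.117,"tx":0,"ty":0,"tz":-10,"claw":0},{"rx":0,"ry":0,"rz":0.117,"tx":0,"ty":0,"tz":-8,"claw":0},{"rx":0,"ry":0,"rz":0.117,"tx":0,"ty":0,"tz":0,"claw":0},{"rx":0,"ry":0,"rz":0.116,"tx":0,"ty":0,"tz":0,"claw":0},{"rx":0,"ry":0,"rz":0,"tx":14,"ty":42,"tz":0,"claw":0},{"rx":0,"ry":0,"rz":0,"tx":14,"ty":42,"tz":0,"claw":0},{"rx":0,"ry":0,"rz":0,"tx":14,"ty":42,"tz":0,"claw":0},{"rx":0,"ry":0,"rz":0,"tx":14,"ty":42,"tz":0,"claw":0},{"rx":0,"ry":0,"rz":0,"tx":14,"ty":42,"tz":0,"claw":0},{"rx":0,"ry":0,"rz":0,"tx":14,"ty":42,"tz":0,"claw":0}]}}

```text
clock: 7.25
ee_pos: [0.4886, -0.0457, 0.2706]
tool_rot: [0.99, -0.144, -0.001, -0.0]
force: [1.6, -0.6, 0.0]
opening: 1.0
```

Call:
{"op": "carry_out", "data": {"deltas": [{"rx":0,"ry":0,"rz":0,"tx":14,"ty":42,"tz":0,"claw":0},{"rx":0,"ry":0,"rz":0,"tx":14,"ty":42,"tz":0,"claw":0},{"rx":0,"ry":0,"rz":0,"tx":14,"ty":42,"tz":0,"claw":0},{"rx":0,"ry":0,"rz":0,"tx":14,"ty":42,"tz":0,"claw":0},{"rx":0,"ry":0,"rz":0,"tx":14,"ty":42,"tz":0,"claw":0},{"rx":0,"ry":0,"rz":0,"tx":14,"ty":42,"tz":0,"claw":0},{"rx":0,"ry":0,"rz":0,"tx":14,"ty":42,"tz":0,"claw":0},{"rx":0,"ry":0,"rz":0,"tx":0,"ty":0,"tz":0,"claw":0},{"rx":0,"ry":0,"rz":0,"tx":0,"ty":0,"tz":0,"claw":0}]}}

```text
clock: 8.15
ee_pos: [0.4987, -0.3542, 0.2698]
tool_rot: [0.989, -0.145, -0.002, -0.001]
force: [0.1, -0.2, -0.4]
opening: 0.999
```

```bash
python3 - <<'E'
from h import *
to([.499,-.358,.106],-.289)
c=camera('wrist');cv2.imwrite('pics/w5.png',c['pixels'])
w=pts(c);h2=cv2.cvtColor(c['pixels'],cv2.COLOR_BGR2HSV)
m=((cv2.inRange(h2,(45,80,40),(85,255,255))>0)|(cv2.inRange(h2,(0,0,150),(180,60,255))>0))&(w[...,2]>0.118)&(w[...,2]<.135)&(np.hypot(w[...,0]-.499,w[...,1]+.358)<.06)
P=w[m];print('top face depth',len(P),cv2.minAreaRect(P[:,:2].astype(np.float32)*1000),np.median(P[:,2]))
k=np.argwhere(m)[:,::-1];print('raycast',cv2.minAreaRect(ray(c,k,.125)[:,:2].astype(np.float32)*1000))
m=(abs(w[...,2]-.045)<.004)&(np.hypot(w[...,0]-.515,w[...,1]+.305)<.16)
P=w[m];print('rack',cv2.minAreaRect(P[:,:2].astype(np.float32)*1000))
E
```

```text
t 8.15 ee [ 0.4987 -0.3542  0.2698] yaw -0.291 z [-0.0028  0.0027 -1.    ] F [ 0.1 -0.2 -0.4] open 0.999 delta mm [  2.    3.9 163.8] rz -0.002
top face depth 1414 ((499.6288757324219, -358.6162414550781), (69.74041748046875, 11.511992454528809), 73.66481018066406) 0.1248792900352293
raycast ((499.8903503417969, -358.1579895019531), (69.78390502929688, 11.475496292114258), 73.39338684082031)
rack ((451.6050109863281, -301.72796630859375), (247.37034606933594, 194.77822875976562), 73.61103820800781)
```

View pics/w5.png

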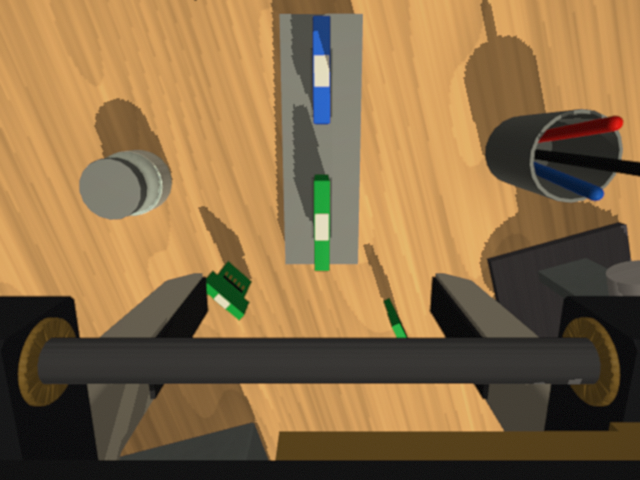

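The wrist view shows the full-size green card at (322,223), with a 70×11.5 mm top face at (499.7,−358.3) mm and z = 0.125. I descend around its head.

Call:
{"op": "carry_out", "data": {"deltas": [{"rx":0,"ry":0,"rz":-0.003,"tx":2,"ty":3.5,"tz":20,"claw":0},{"rx":0,"ry":0,"rz":0,"tx":0,"ty":0,"tz":30,"claw":0},{"rx":0,"ry":0,"rz":0,"tx":0,"ty":0,"tz":30,"claw":0},{"rx":0,"ry":0,"rz":0,"tx":0,"ty":0,"tz":25,"claw":0},{"rx":0,"ry":0,"rz":0,"tx":0,"ty":0,"tz":25,"claw":0},{"rx":0,"ry":0,"rz":0,"tx":0,"ty":0,"tz":20,"claw":0},{"rx":0,"ry":0,"rz":0,"tx":0,"ty":0,"tz":15,"claw":0},{"rx":0,"ry":0,"rz":0,"tx":0,"ty":0,"tz":10,"claw":0},{"rx":0,"ry":0,"rz":0,"tx":0,"ty":0,"tz":3,"claw":0},{"rx":0,"ry":0,"rz":0,"tx":0,"ty":0,"tz":0,"claw":0}]}}

```text
clock: 9.2
ee_pos: [0.5008, -0.3575, 0.0944]
tool_rot: [0.99, -0.142, 0.0, 0.0]
force: [0.6, 0.2, 0.1]
opening: 1.001
```

```bash
python3 - <<'E'
from h import *
to([.4997,-.3583,.092],-.288)
c=camera('wrist');cv2.imwrite('pics/w6.png',c['pixels'])
E
```

```text
t 9.2 ee [ 0.5008 -0.3575  0.0944] yaw -0.2857 z [ 1.e-04 -1.e-04 -1.e+00] F [0.6 0.2 0.1] open 1.001 delta mm [-0.8  1.   2.4] rz 0.0023
```

View pics/w6.png

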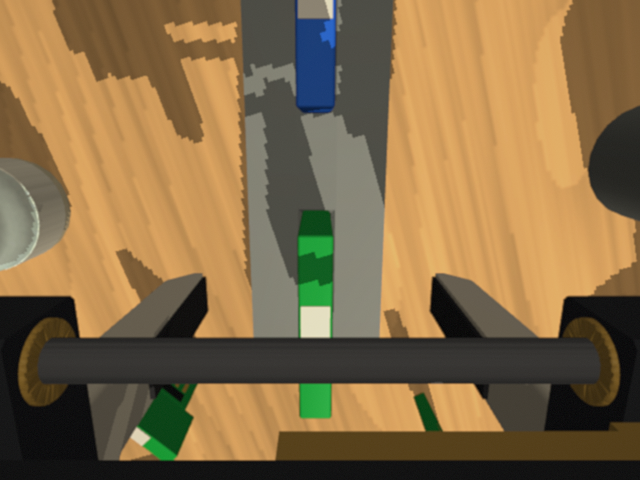

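Call:
{"op": "carry_out", "data": {"deltas": [{"rx":0,"ry":0,"rz":0.002,"tx":-0.8,"ty":1,"tz":2,"claw":255},{"rx":0,"ry":0,"rz":0,"tx":0,"ty":0,"tz":0,"claw":255},{"rx":0,"ry":0,"rz":0,"tx":0,"ty":0,"tz":0,"claw":255},{"rx":0,"ry":0,"rz":0,"tx":0,"ty":0,"tz":0,"claw":255},{"rx":0,"ry":0,"rz":0,"tx":0,"ty":0,"tz":0,"claw":255},{"rx":0,"ry":0,"rz":0,"tx":0,"ty":0,"tz":0,"claw":255},{"rx":0,"ry":0,"rz":0,"tx":0,"ty":0,"tz":0,"claw":255},{"rx":0,"ry":0,"rz":0,"tx":0,"ty":0,"tz":0,"claw":255},{"rx":0,"ry":0,"rz":0,"tx":0,"ty":0,"tz":0,"claw":255},{"rx":0,"ry":0,"rz":0,"tx":0,"ty":0,"tz":0,"claw":255}], "force": 45}}

```text
clock: 10.25
ee_pos: [0.4995, -0.3585, 0.0921]
tool_rot: [0.99, -0.144, 0.0, 0.0]
force: [0.5, 0.1, -0.8]
opening: 0.188
```

```bash
python3 - <<'E'
from h import *
to([.4997,-.3583,.092],-.288)
E
```

```text
t 10.25 ee [ 0.4995 -0.3585  0.0921] yaw -0.288 z [ 0. -0. -1.] F [ 0.5  0.1 -0.8] open 0.188 delta mm [ 0.1 -0.2  0.1] rz -0.0
```

Call:
{"op": "carry_out", "data": {"deltas": [{"rx":0,"ry":0,"rz":0,"tx":0,"ty":0,"tz":0,"claw":255},{"rx":0,"ry":0,"rz":0,"tx":0,"ty":0,"tz":0,"claw":255},{"rx":0,"ry":0,"rz":0,"tx":0,"ty":0,"tz":0,"claw":255}]}}

```text
clock: 10.55
ee_pos: [0.4995, -0.3585, 0.0921]
tool_rot: [0.99, -0.143, -0.0, -0.0]
force: [-1.1, 0.2, -0.1]
opening: 0.12
```

Gripped (0.12 of 93 mm ≈ 11–12 mm). I lift straight up, slowly at first.

Call:
{"op": "carry_out", "data": {"deltas": [{"rx":0,"ry":0,"rz":0,"tx":0,"ty":0,"tz":-4,"claw":255},{"rx":0,"ry":0,"rz":0,"tx":0,"ty":0,"tz":-10,"claw":255},{"rx":0,"ry":0,"rz":0,"tx":0,"ty":0,"tz":-16,"claw":255},{"rx":0,"ry":0,"rz":0,"tx":0,"ty":0,"tz":-20,"claw":255},{"rx":0,"ry":0,"rz":0,"tx":0,"ty":0,"tz":-25,"claw":255},{"rx":0,"ry":0,"rz":0,"tx":0,"ty":0,"tz":-25,"claw":255},{"rx":0,"ry":0,"rz":0,"tx":0,"ty":0,"tz":-25,"claw":255},{"rx":0,"ry":0,"rz":0,"tx":0,"ty":0,"tz":-25,"claw":255},{"rx":0,"ry":0,"rz":0,"tx":0,"ty":0,"tz":0,"claw":255}]}}

```text
clock: 11.45
ee_pos: [0.5015, -0.3601, 0.2487]
tool_rot: [0.99, -0.143, 0.004, 0.002]
force: [0.6, -1.0, -0.4]
opening: 0.128
```

```bash
python3 - <<'E'
from h import *
to([.6065,.2449,.245],.178)
c=camera('wrist');cv2.imwrite('pics/w7.png',c['pixels'])
c=camera('side');cv2.imwrite('pics/s7.png',cv2.resize(c['pixels'][200:400,250:500],None,fx=2.5,fy=2.5))
E
```

```text
t 11.45 ee [ 0.5015 -0.3601  0.2487] yaw -0.288 z [ 0.0071 -0.0061 -1.    ] F [ 0.6 -1.  -0.4] open 0.128 delta mm [ -71.1 -609.9    0.7] rz -0.466
```

View pics/w7.png

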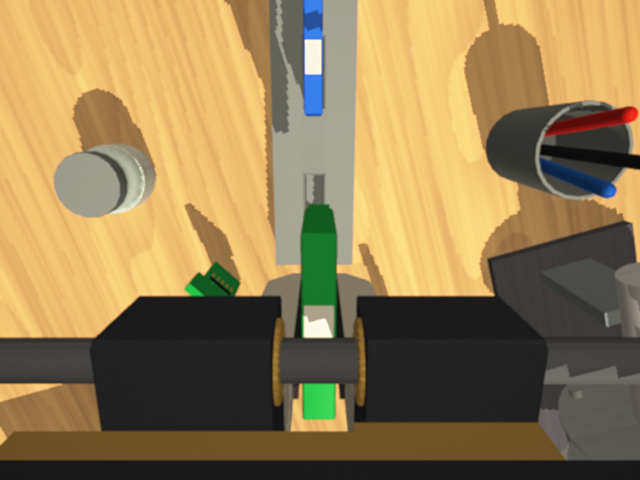

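View pics/s7.png

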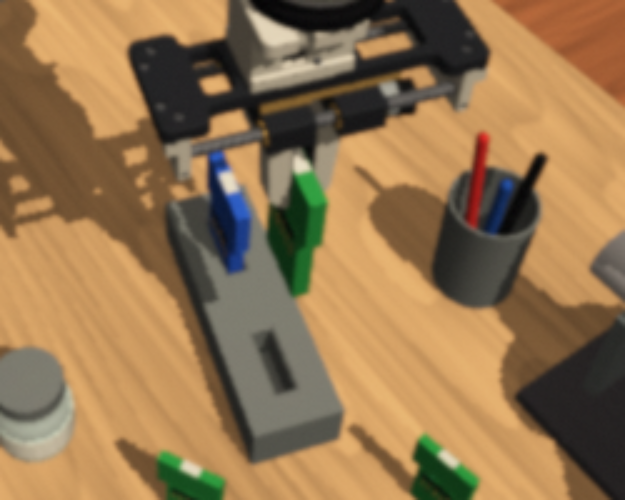

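Card held. I calibrate where the card head sits in the tool frame using the wrist camera, so that the same camera can measure the slot relative to it.

```bash
cat >> h.py <<'E'
def head(c,s,off=0.033):
    """card head centre in tool frame by the wrist cam; off: top height above TCP"""
    r=R.from_quat(s['tool_rot']); h2=cv2.cvtColor(c['pixels'],cv2.COLOR_BGR2HSV)
    m=(cv2.inRange(h2,(45,100,110),(85,255,255))>0); m[:, :280]=0;m[:,360:]=0
    T=np.linalg.inv(c['extrinsics']);K=c['camera_matrix']
    def tool(uv):
        uv=np.atleast_2d(uv).astype(float)
        d=np.stack([(uv[:,0]-K[0,2])/K[0,0],-(uv[:,1]-K[1,2])/K[1,1],-np.ones(len(uv))],1)@T[:3,:3].T
        d=r.inv().apply(d);o=r.inv().apply(T[:3,3]-s['ee_pos'])
        return (o+d*((-off-o[2])/d[:,2])[:,None])*1000
    return m,tool
E
python3 - <<'E'
from h import *
s=bot.sense();c=camera('wrist');m,tool=head(c,s)
k=np.argwhere(m)[:,::-1];print(k.min(0),k.max(0),len(k))
for row in range(236,300,8):
    cc=np.flatnonzero(m[row]);print(row,cc.min(),cc.max(),np.round(tool([[cc.min()-.5,row],[cc.max()+.5,row]])[:,:2],2).tolist())
top=k[k[:,0]==318][:,1];print(top.min(),top.max())
px=c['pixels'][195:245:2,318].tolist();print(px)
px=c['pixels'][405:430:2,318].tolist();print(px)
print(tool([[318,233],[318,418.5]])[:,:2], s['ee_pos'],R.from_quat(s['tool_rot']).as_matrix()[:,2])
E
```

```text
[302 233] [336 418] 3525
236 303 336 [[-4.71, -33.63], [6.25, -33.63]]
244 303 336 [[-4.73, -30.95], [6.28, -30.96]]
252 303 335 [[-4.75, -28.26], [5.98, -28.26]]
260 303 334 [[-4.77, -25.53], [5.68, -25.54]]
268 303 334 [[-4.8, -22.79], [5.71, -22.79]]
276 303 334 [[-4.82, -20.01], [5.74, -20.02]]
284 303 334 [[-4.84, -17.21], [5.76, -17.21]]
292 303 334 [[-4.87, -14.38], [5.79, -14.38]]
234 418
[[86, 95, 96], [88, 97, 97], [95, 105, 105], [104, 115, 117], [79, 94, 87], [38, 90, 28], [32, 90, 16], [33, 90, 18], [34, 90, 17], [34, 92, 20], [33, 90, 18], [33, 90, 17], [31, 90, 17], [34, 91, 17], [32, 90, 16], [34, 91, 19], [34, 91, 18], [35, 91, 18], [34, 90, 15], [40, 109, 21], [43, 119, 22], [43, 118, 23], [45, 118, 24], [42, 118, 22], [44, 118, 23]]
[[83, 209, 54], [81, 209, 52], [82, 209, 53], [83, 210, 54], [84, 210, 55], [82, 210, 53], [82, 210, 50], [89, 191, 151], [109, 182, 236], [107, 178, 230], [105, 176, 228], [104, 174, 227], [105, 177, 230]]
[[  0.28659731 -34.62466357]
 [  0.32021192  34.35175373]] [ 0.49988671 -0.35882701  0.2431953 ] [ 0.00172585 -0.0014921  -0.9999974 ]
```

Call:
{"op": "carry_out", "data": {"deltas": [{"rx":0,"ry":0,"rz":-0.116,"tx":0,"ty":0,"tz":-2,"claw":255},{"rx":0,"ry":0,"rz":-0.117,"tx":0,"ty":0,"tz":0,"claw":255},{"rx":0,"ry":0,"rz":-0.117,"tx":0,"ty":0,"tz":0,"claw":255},{"rx":0,"ry":0,"rz":-0.116,"tx":0,"ty":0,"tz":0,"claw":255},{"rx":0,"ry":0,"rz":0,"tx":8,"ty":-20,"tz":0,"claw":255},{"rx":0,"ry":0,"rz":0,"tx":16,"ty":-39,"tz":0,"claw":255},{"rx":0,"ry":0,"rz":0,"tx":16,"ty":-39,"tz":0,"claw":255},{"rx":0,"ry":0,"rz":0,"tx":16,"ty":-39,"tz":0,"claw":255},{"rx":0,"ry":0,"rz":0,"tx":16,"ty":-39,"tz":0,"claw":255},{"rx":0,"ry":0,"rz":0,"tx":16,"ty":-39,"tz":0,"claw":255}]}}

```text
clock: 12.6
ee_pos: [0.5471, -0.1293, 0.2419]
tool_rot: [0.996, 0.089, -0.002, -0.001]
force: [1.9, -0.4, -2.1]
opening: 0.126
```

Call:
{"op": "carry_out", "data": {"deltas": [{"rx":0,"ry":0,"rz":0,"tx":16,"ty":-39,"tz":0,"claw":255},{"rx":0,"ry":0,"rz":0,"tx":16,"ty":-39,"tz":0,"claw":255},{"rx":0,"ry":0,"rz":0,"tx":16,"ty":-39,"tz":0,"claw":255},{"rx":0,"ry":0,"rz":0,"tx":16,"ty":-39,"tz":0,"claw":255},{"rx":0,"ry":0,"rz":0,"tx":16,"ty":-39,"tz":0,"claw":255},{"rx":0,"ry":0,"rz":0,"tx":16,"ty":-39,"tz":0,"claw":255},{"rx":0,"ry":0,"rz":0,"tx":16,"ty":-39,"tz":0,"claw":255},{"rx":0,"ry":0,"rz":0,"tx":12,"ty":-22,"tz":0,"claw":255},{"rx":0,"ry":0,"rz":0,"tx":0,"ty":0,"tz":0,"claw":255},{"rx":0,"ry":0,"rz":0,"tx":0,"ty":0,"tz":0,"claw":255}]}}

```text
clock: 13.6
ee_pos: [0.6169, 0.181, 0.2419]
tool_rot: [0.996, 0.089, -0.002, 0.0]
force: [-0.6, 0.1, -2.1]
opening: 0.125
```

Call:
{"op": "carry_out", "data": {"deltas": [{"rx":0,"ry":0,"rz":0,"tx":0,"ty":0,"tz":0,"claw":255},{"rx":0,"ry":0,"rz":0,"tx":0,"ty":0,"tz":0,"claw":255}]}}

```text
clock: 13.8
ee_pos: [0.6177, 0.1796, 0.2438]
tool_rot: [0.996, 0.088, -0.0, 0.0]
force: [0.3, 0.4, -2.1]
opening: 0.129
```

```bash
python3 - <<'E'
from h import *
s=bot.sense();c=camera('wrist');cv2.imwrite('pics/w8.png',c['pixels'])
to([.6067,.2448,.207],.178,s)
b=slot(c)
r=R.from_quat(s['tool_rot'])
for q in b: print('slot in tool',r.inv().apply(np.array([*q[0],105])-s['ee_pos']*1000))
m,tool=head(c,s)
for row in range(240,300,12):
    cc=np.flatnonzero(m[row]);print(row,cc.min(),cc.max(),np.round(tool([[cc.min()-.5,row],[cc.max()+.5,row]])[:,:2],2).tolist())
top=np.flatnonzero(m[:,318]);print(tool([[318,top.min()-.5],[318,top.max()+.5]])[:,:2])
c=camera('side');cv2.imwrite('pics/s8.png',cv2.resize(c['pixels'][20:220,160:410],None,fx=3,fy=3))
E
```

```text
t 13.8 ee [0.6177 0.1796 0.2438] yaw 0.1765 z [-6.e-04 -4.e-04 -1.e+00] F [ 0.3  0.4 -2.1] open 0.129 delta mm [  0.7 -66.1  36.8] rz -0.0015
  rect [array([607.19, 244.69]), array([27.16, 70.38]), np.float64(10.82)] 283
  rect [array([606.73, 244.74]), array([21.81, 64.71]), np.float64(10.0)] 244
slot in tool [  1.20343232 -65.92950088 138.76636077]
slot in tool [  0.75911194 -66.06172475 138.76662602]
240 303 335 [[-4.61, -32.03], [6.04, -32.04]]
252 303 335 [[-4.64, -27.99], [6.09, -28.0]]
264 303 335 [[-4.68, -23.9], [6.13, -23.91]]
276 303 335 [[-4.71, -19.75], [6.17, -19.75]]
288 303 336 [[-4.75, -15.53], [6.55, -15.54]]
[[  0.39324517 -34.19498789]
 [  0.42100273  34.61432591]]
```

View pics/w8.png

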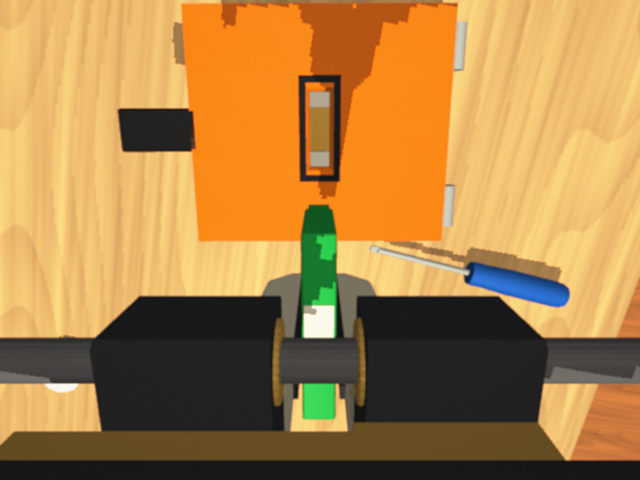

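View pics/s8.png

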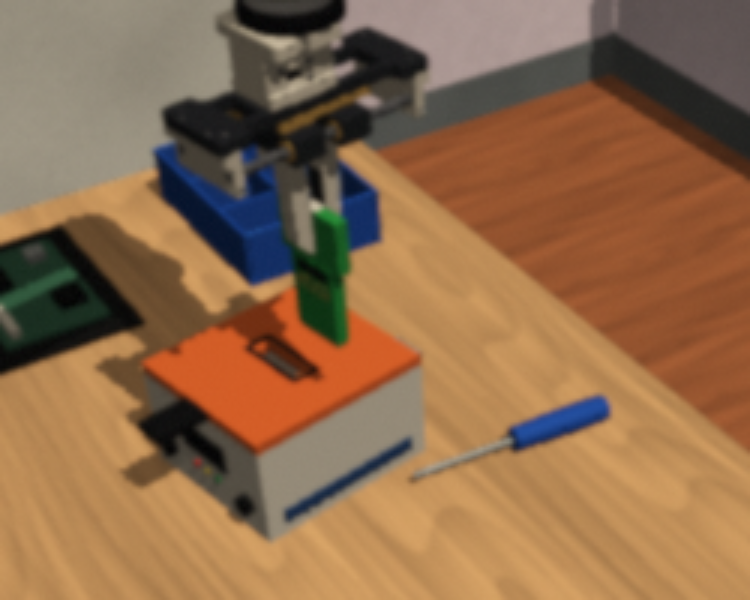

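The wrist view shows the slot at (320,128) and the card in hand at (319,320). The relative offset is about (+0.3, −66.2) mm. I move above the slot.

Call:
{"op": "carry_out", "data": {"deltas": [{"rx":0,"ry":0,"rz":-0.0015,"tx":0.3,"ty":-20,"tz":0,"claw":255},{"rx":0,"ry":0,"rz":0,"tx":0,"ty":-25,"tz":0,"claw":255},{"rx":0,"ry":0,"rz":0,"tx":0,"ty":-15,"tz":10,"claw":255},{"rx":0,"ry":0,"rz":0,"tx":0,"ty":-6,"tz":15,"claw":255},{"rx":0,"ry":0,"rz":0,"tx":0,"ty":0,"tz":15,"claw":255},{"rx":0,"ry":0,"rz":0,"tx":0,"ty":0,"tz":0,"claw":255},{"rx":0,"ry":0,"rz":0,"tx":0,"ty":0,"tz":0,"claw":255},{"rx":0,"ry":0,"rz":0,"tx":0,"ty":0,"tz":0,"claw":255}]}}

```text
clock: 14.7
ee_pos: [0.6069, 0.2453, 0.2046]
tool_rot: [0.996, 0.089, 0.0, 0.0]
force: [0.1, -0.1, -1.3]
opening: 0.129
```

```bash
python3 - <<'E'
from h import *
s=bot.sense();to([.6065,.2447,.187],.178,s)
c=camera('side');cv2.imwrite('pics/s9.png',cv2.resize(c['pixels'][60:180,190:340],None,fx=5,fy=5,interpolation=cv2.INTER_CUBIC))
print(proj(c,[.6065,.2447,.122]))
c=camera('wrist');cv2.imwrite('pics/w9.png',c['pixels'])
E
```

```text
t 14.7 ee [0.6069 0.2453 0.2046] yaw 0.1786 z [ 6.e-04  0.e+00 -1.e+00] F [ 0.1 -0.1 -1.3] open 0.129 delta mm [-0.5  0.6 17.6] rz 0.0006
(np.float64(253.3973639537924), np.float64(133.25672349710885))
```

View pics/s9.png

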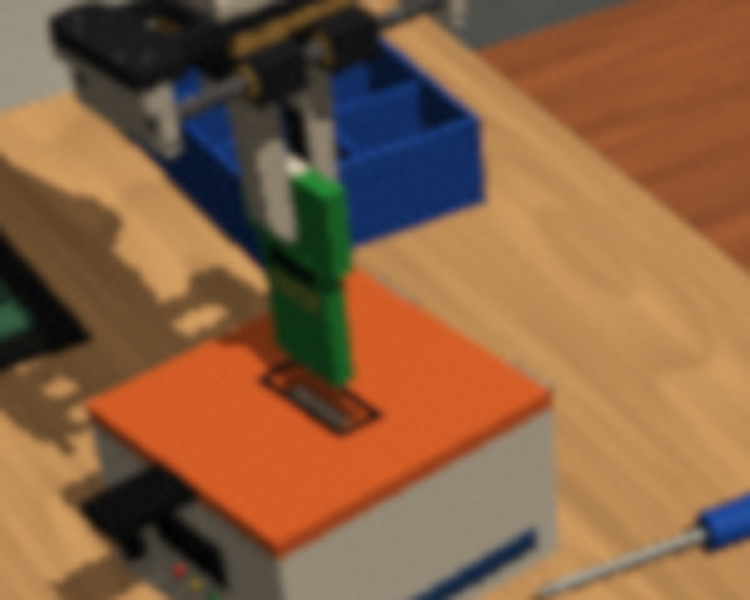

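View pics/w9.png

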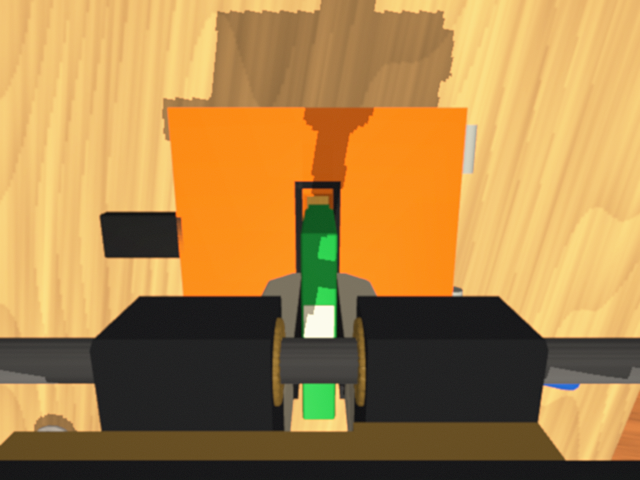

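Call:
{"op": "carry_out", "data": {"deltas": [{"rx":0,"ry":0,"rz":0,"tx":0,"ty":0,"tz":5,"claw":255},{"rx":0,"ry":0,"rz":0,"tx":0,"ty":0,"tz":5,"claw":255},{"rx":0,"ry":0,"rz":0,"tx":0,"ty":0,"tz":3,"claw":255},{"rx":0,"ry":0,"rz":0,"tx":0,"ty":0,"tz":2,"claw":255},{"rx":0,"ry":0,"rz":0,"tx":0,"ty":0,"tz":2,"claw":255},{"rx":0,"ry":0,"rz":0,"tx":0,"ty":0,"tz":2,"claw":255},{"rx":0,"ry":0,"rz":0,"tx":0,"ty":0,"tz":1,"claw":255}]}}

```text
clock: 15.5
ee_pos: [0.6063, 0.246, 0.1839]
tool_rot: [0.996, 0.09, -0.0, 0.0]
force: [-0.8, 0.4, -1.7]
opening: 0.128
```

```bash
python3 - <<'E'
from h import *
s=bot.sense();to([.6065,.2447,.187],.178,s)
E
```

```text
t 15.5 ee [0.6063 0.246  0.1839] yaw 0.1796 z [-2.e-04 -1.e-04 -1.e+00] F [-0.8  0.4 -1.7] open 0.128 delta mm [-0.1  1.3 -3.1] rz 0.0016
```

Card bottom is about 3 mm into the mouth with no contact force. I continue in small steps.

Call:
{"op": "carry_out", "data": {"deltas": [{"rx":0,"ry":0,"rz":0.0015,"tx":0,"ty":0.5,"tz":2,"claw":255},{"rx":0,"ry":0,"rz":0,"tx":0,"ty":0.3,"tz":2,"claw":255},{"rx":0,"ry":0,"rz":0,"tx":0,"ty":0,"tz":3,"claw":255},{"rx":0,"ry":0,"rz":0,"tx":0,"ty":0,"tz":3,"claw":255},{"rx":0,"ry":0,"rz":0,"tx":0,"ty":0,"tz":3,"claw":255}]}}

```text
clock: 16.0
ee_pos: [0.6065, 0.2452, 0.1708]
tool_rot: [0.996, 0.089, -0.0, 0.0]
force: [-0.1, 0.6, -0.3]
opening: 0.125
```

```bash
python3 - <<'E'
from h import *
s=bot.sense();to([.6065,.2447,.187],.178,s); print(s['wrist_torque'])
c=camera('side');cv2.imwrite('pics/s10.png',cv2.resize(c['pixels'][60:180,190:340],None,fx=5,fy=5,interpolation=cv2.INTER_CUBIC))
E
```

```text
t 16.0 ee [0.6065 0.2452 0.1708] yaw 0.1779 z [-1.e-04 -1.e-04 -1.e+00] F [-0.1  0.6 -0.3] open 0.125 delta mm [ -0.1   0.5 -16.2] rz -0.0001
[-0.08688553  0.03107627 -0.01107172]
```

View pics/s10.png

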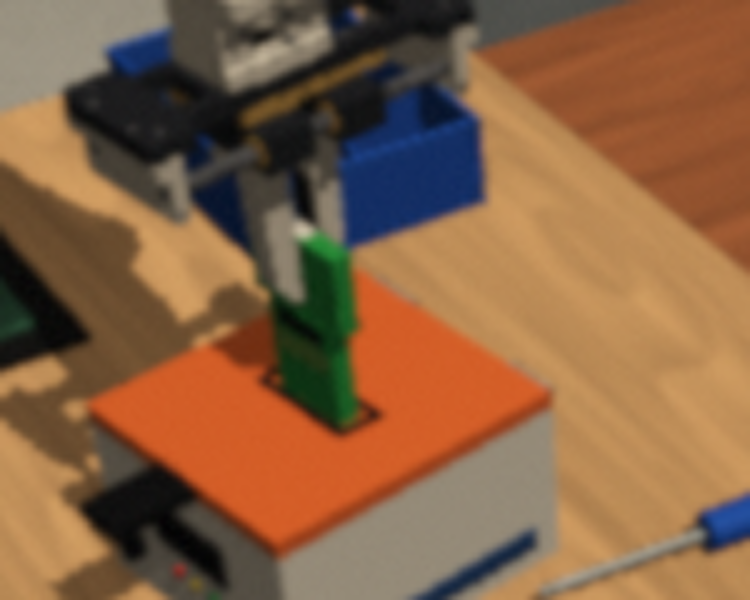

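The card is entering the slot cleanly, at crop (320,400). I go down to just above the contact.

Call:
{"op": "carry_out", "data": {"deltas": [{"rx":0,"ry":0,"rz":0,"tx":0,"ty":0,"tz":4,"claw":255},{"rx":0,"ry":0,"rz":0,"tx":0,"ty":0,"tz":5,"claw":255},{"rx":0,"ry":0,"rz":0,"tx":0,"ty":0,"tz":5,"claw":255},{"rx":0,"ry":0,"rz":0,"tx":0,"ty":0,"tz":5,"claw":255},{"rx":0,"ry":0,"rz":0,"tx":0,"ty":0,"tz":5,"claw":255},{"rx":0,"ry":0,"rz":0,"tx":0,"ty":0,"tz":5,"claw":255},{"rx":0,"ry":0,"rz":0,"tx":0,"ty":0,"tz":5,"claw":255},{"rx":0,"ry":0,"rz":0,"tx":0,"ty":0,"tz":4,"claw":255},{"rx":0,"ry":0,"rz":0,"tx":0,"ty":0,"tz":3,"claw":255}]}}

```text
clock: 16.95
ee_pos: [0.6064, 0.2452, 0.1296]
tool_rot: [0.996, 0.089, -0.0, 0.0]
force: [0.2, 1.2, -1.4]
opening: 0.125
```

```bash
python3 - <<'E'
from h import *
s=bot.sense();to([.6065,.2447,.117],.178,s); print(s['wrist_torque'])
E
```

```text
t 16.95 ee [0.6064 0.2452 0.1296] yaw 0.178 z [-4.e-04 -1.e-04 -1.e+00] F [ 0.2  1.2 -1.4] open 0.125 delta mm [ 0.   0.5 12.6] rz 0.0
[-0.03968215  0.02364249  0.01822504]
```

Call:
{"op": "carry_out", "data": {"deltas": [{"rx":0,"ry":0,"rz":0,"tx":0,"ty":0,"tz":2,"claw":255},{"rx":0,"ry":0,"rz":0,"tx":0,"ty":0,"tz":2,"claw":255},{"rx":0,"ry":0,"rz":0,"tx":0,"ty":0,"tz":2,"claw":255},{"rx":0,"ry":0,"rz":0,"tx":0,"ty":0,"tz":1.5,"claw":255},{"rx":0,"ry":0,"rz":0,"tx":0,"ty":0,"tz":1.5,"claw":255},{"rx":0,"ry":0,"rz":0,"tx":0,"ty":0,"tz":1.5,"claw":255},{"rx":0,"ry":0,"rz":0,"tx":0,"ty":0,"tz":1,"claw":255},{"rx":0,"ry":0,"rz":0,"tx":0,"ty":0,"tz":0,"claw":255},{"rx":0,"ry":0,"rz":0,"tx":0,"ty":0,"tz":0,"claw":255}], "force": 55}}

```text
clock: 17.85
ee_pos: [0.6068, 0.2453, 0.1191]
tool_rot: [0.996, 0.089, 0.0, -0.0]
force: [-2.1, 0.1, 4.6]
opening: 0.127
```

```bash
python3 - <<'E'
from h import *
s=bot.sense();to([.6065,.2447,.117],.178,s); print(s['wrist_torque'])
E
```

```text
t 17.85 ee [0.6068 0.2453 0.1191] yaw 0.178 z [ 6.e-04  2.e-04 -1.e+00] F [-2.1  0.1  4.6] open 0.127 delta mm [-0.4  0.5  2.1] rz -0.0
[-0.22214946  0.54444658 -0.0083471 ]
```

Call:
{"op": "carry_out", "data": {"deltas": [{"rx":0,"ry":0,"rz":0,"tx":0,"ty":0,"tz":1,"claw":255},{"rx":0,"ry":0,"rz":0,"tx":0,"ty":0,"tz":1,"claw":255},{"rx":0,"ry":0,"rz":0,"tx":0,"ty":0,"tz":1,"claw":255},{"rx":0,"ry":0,"rz":0,"tx":0,"ty":0,"tz":0,"claw":255}]}}

```text
clock: 18.25
ee_pos: [0.6069, 0.2454, 0.1171]
tool_rot: [0.996, 0.089, 0.001, -0.0]
force: [-5.0, -0.6, 11.2]
opening: 0.13
```

```bash
python3 - <<'E'
from h import *
s=bot.sense();to([.6065,.2447,.117],.178,s); print(s['wrist_torque'])
E
```

```text
t 18.25 ee [0.6069 0.2454 0.1171] yaw 0.178 z [ 1.e-03  3.e-04 -1.e+00] F [-5.  -0.6 11.2] open 0.13 delta mm [-0.5  0.6  0.1] rz 0.0
[-0.44494888  1.13419536  0.00947445]
```

Call:
{"op": "carry_out", "data": {"deltas": [{"rx":0,"ry":0,"rz":0,"tx":0,"ty":0,"tz":1,"claw":255},{"rx":0,"ry":0,"rz":0,"tx":0,"ty":0,"tz":0.5,"claw":255},{"rx":0,"ry":0,"rz":0,"tx":0,"ty":0,"tz":0,"claw":255},{"rx":0,"ry":0,"rz":0,"tx":0,"ty":0,"tz":0,"claw":255}]}}

```text
clock: 18.65
ee_pos: [0.6069, 0.2454, 0.117]
tool_rot: [0.996, 0.089, 0.001, -0.0]
force: [-8.2, -3.2, 18.8]
opening: 0.126
```

```bash
python3 - <<'E'
from h import *
s=bot.sense();to([.6065,.2447,.117],.178,s); print(s['wrist_torque'])
for n,sl in(('side',np.s_[60:180,190:340]),('wrist',np.s_[:,:])):
    c=camera(n);cv2.imwrite(f'pics/{n}12.png',cv2.resize(c['pixels'][sl],(750,600),interpolation=cv2.INTER_CUBIC))
    if n=='side': cs=c
w=pts(cs);h2=cv2.cvtColor(cs['pixels'],cv2.COLOR_BGR2HSV)
m=(cv2.inRange(h2,(45,100,40),(85,255,255))>0)&(np.hypot(w[...,0]-.6065,w[...,1]-.2447)<.06)
P=w[m];print(len(P),'card z top',np.percentile(P[:,2],[1,50,98,100]))
c=camera('top');w=pts(c);h2=cv2.cvtColor(c['pixels'],cv2.COLOR_BGR2HSV)
for cc in(cs,c):
    w=pts(cc);h2=cv2.cvtColor(cc['pixels'],cv2.COLOR_BGR2HSV)
    m=cv2.inRange(h2,(3,150,70),(14,255,255))>0
    m&=(w[...,2]>0.1)&(w[...,2]<0.12)&(w[...,0]<0.8)&(w[...,1]>0.05)&(w[...,1]<0.5)
    P=w[m];v=np.linalg.svd(P-P.mean(0),full_matrices=False)[2];print('cover tilt',np.arccos(abs(v[2][2])),P[:,2].mean(),len(P))
E
```

```text
t 18.65 ee [0.6069 0.2454 0.117 ] yaw 0.1781 z [ 1.4e-03  3.0e-04 -1.0e+00] F [-8.2 -3.2 18.8] open 0.126 delta mm [-0.5  0.6  0. ] rz 0.0001
[-0.67150471  2.0696913   0.01109689]
163 card z top [0.10266082 0.12769914 0.1518711  0.15410331]
cover tilt 0.003933387986522528 0.10534263296428989 2225
cover tilt 0.0010797342475244395 0.10483283421044429 4829
```

View pics/side12.png

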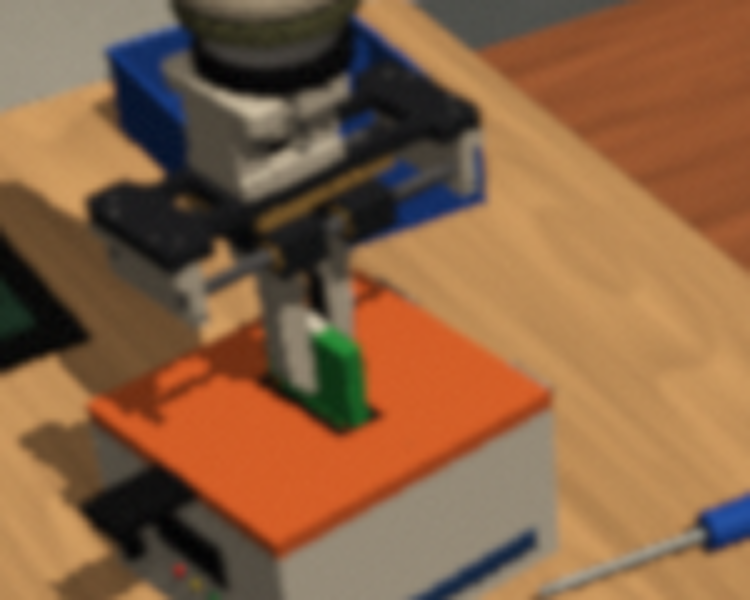

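View pics/wrist12.png

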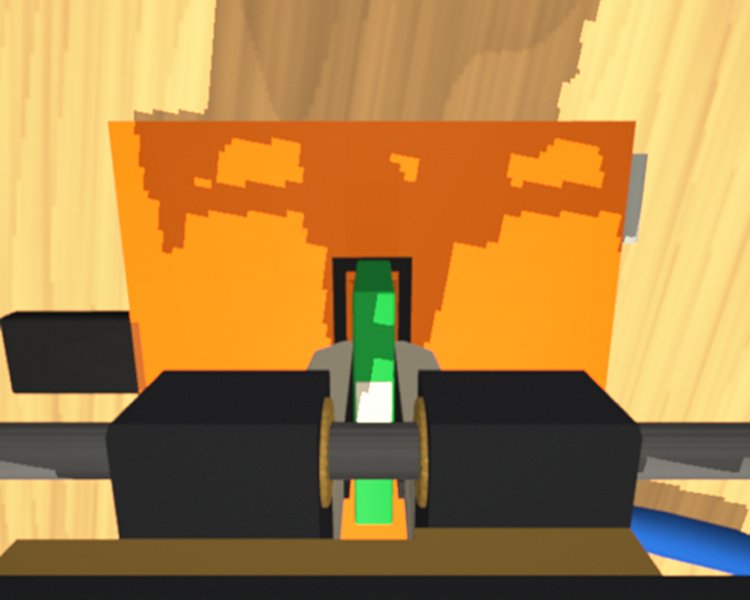

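Extra push raised the force from 11 to 19 N while the TCP stayed at z = 0.117, so the shoulders are on the cover. Both pictures show the head seated and gripped. Handing in.

```bash
python3 - <<'E'
from h import *
to([.6065,.2447,.117],.178); print(ticket.job_done()); to([.6065,.2447,.117],.178)
E
```

```text
t 18.8 ee [0.6069 0.2453 0.117 ] yaw 0.1781 z [ 1.4e-03  3.0e-04 -1.0e+00] F [-9.1 -3.4 19.3] open 0.13 delta mm [-0.5  0.5  0. ] rz 0.0001
the job is handed in; nothing more can be done
None
the job is handed in; nothing more can be done
```

I lowered the cover along its arc with the shut fingertips. I then took the full-size green card from the rack and pushed it through the slot until its shoulders sat on the cover. The job was handed in at 18.8 s with the card still gripped; it reported no verdict.

**Last checks:**
- **Cover:** tilt was 0.004 rad in the side view and 0.001 rad in the top view, so it is shut.
- **Card depth:** the tool stopped at z = 0.117 m, where a fully home card puts it. Pushing further raised the force from 11 to 19 N without any more travel.
- **Position:** the tool is within about 0.8 mm of the measured slot centre.
- **Grip:** the opening is 0.13 (about 12 mm), with the grip force set to 55 N.

**Disagreements and limits:**
- One early top-view cover reading gave 0.038 rad with the gripper in view; the repeats with the gripper away gave 0.0002 to 0.0014 rad.
- My first estimate of the slot position was 3 to 4 mm off, and I corrected it with the wrist camera.
- I could not see the contact's travel, so I inferred it from depth and force.
- I did not measure the other items at the end, but nothing touched them.

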